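# Grind into the bowl: set the click ring, then hold the grinder's button

## Robot

A 7-joint arm with a two-finger parallel gripper is mounted at the origin on a cart in front of the work surface, level with it; the furniture and walls round the work are solid. World frame = base frame: x ahead of the robot, y to its left, z up, the work surface at z = 0. Lengths are in m, angles in rad, forces in N, time in s.
With the tool pointing down it reaches from about 0.4 to 0.85 m from the base axis. Payload 10.4 kg.
Tool frame: the origin (TCP) lies on the centre line of the jaws, within the pads' length; the fingertips stand 11 mm ahead of it and the grasp point (between the pads) lies 8 mm behind it; z points along the fingers, y is the line along which they close (so a half turn about z gives the same grasp; the last joint's range is limited). The gripper opens to 87 mm and grips with 3 to 60 N. Pads are 19 mm wide; open, the fingers measure 117 mm over their backs; the gripper's body (75 mm by 190 mm) begins 51 mm behind the grasp point.
Start: joints at [1.08, 0.332, -0.065, 1.46, 0.022, 1.35, -0.088], TCP at [0.282, -0.558, 0.234] pointing down, gripper open.
Joint ranges: [-2.6, 2.6], [-0.5, 2.12], [-1.47, 1.34], [0.16, 2.42], [-1.27, 4.41], [0.06, 2.06], [-2.6, 2.6]. Speed limits (rad/s): [2.22, 2.22, 2.79, 2.79, 3.14, 3.14, 3.14].

## Interface

Orientations are given as a unit quaternion [x, y, z, w].
In Python, from bench import r gives the robot as it stands.
- The arm moves only by the shell command python3 -m pendant 'ROWS' [OPENING] [FORCE]. ROWS is JSON, a list of rows, each a list of 4 numbers: the shift along the tool's x, y, z in m, then the turn about the tool's z in rad. A call has 1 to 8 rows; each row shifts and turns the commanded pose from where the row before left it, along the tool's axes as they then stand; what a row does not reach is not made up. A row lasts 1/12 s, in which the tool goes at most 41.7 mm and 7.16 degrees, less where a joint would pass 70% of its speed; a pose out of reach is approached as far as the arm can. A call with a gripper value outside its range is refused whole. OPENING is the opening, from 0 (shut) to 1 (fully open), set as the call begins (- or left out, the last holds). The fingers move at their own pace and stop on an object; FORCE is the grip in N (left out, the last holds). Time passes only in rows, so rows that do not move let the fingers close. It gives the time, the measured TCP pose, the force, the opening and the grip force at its end, in the units of the state.
- r.read_state(): the state, without advancing time (a new reading comes with each control period).
- r.camera(name): name is "side" or "top" or "wrist"; returns a dict with "img" (384x512x3 uint8, red, green, blue), "camera_matrix" (3x3 intrinsics, pixels), "dist_coeffs" ([k1, k2, p1, p2, k3] as OpenCV has them; the pictures are not rectified), "xyz" and "attitude" of the camera in the world. Camera axes: x right, y down, z forward; pixel columns grow to the right and rows downward; lengths in m; the calibration is good to about 2 mm. A picture is of the moment at which its call begins. There is no depth.
- r.close_job(): hands the job in; it is judged then, once.
Trained networks look in the newest picture that a camera, given by its name, has taken for a name from the list of things; names that differ only in an ending like _2 or _b are one class to them, and where a whole thing is asked for, a point or a joint stands for the part that bears it (a point fixed in the world has none). Each returns a list of dicts, best first, with "score" (0 to 1); they miss things now and then, are a little off and sometimes report something else, mostly with a low value. They report only what shows in the picture. A call takes as long as a camera call. They do not tell look-alikes from the thing itself.
- r.outline_of(thing, camera): "mask" (384x512 bool, what is visible of it) and "bbox" ([centre column, centre row, width, height] in pixels, round what is visible of it).
The state is a dict: "time": time; "joint_positions": joint angles; "joint_vel": joint speeds; "joint_torque": joint torques, N m; "ee_pos": TCP position; "eef_rot": TCP orientation; "ft_force": force on the tool from outside, world axes, zero at the start; "torque": the same for the moment, N m; "width": finger opening in m; "grip_force": force on a finger pad.
Only numpy, scipy, OpenCV 4.12 (cv2) and the standard library are available. Lean on these libraries where they do the work, as an engineer would, in place of code of your own. Each camera call takes 0.05 s, during which the arm holds its last target. There are 200 camera calls.

## Task

Get the spice grinder going: push the small steel bowl across the worktop until it is centred under the spout, and with a fingertip against its knurled rim turn the grinder's black ring clockwise (seen from above) until it clicks in with its white line at the red pointer. Only then press the round green button on the control box fully down, and finish while still holding it down, since the grinder runs only while it is held. Nothing is to be picked up, and the other things on the worktop stay where they are.

Things in the scene. Friction and masses are not known exactly. Their poses are not given: they have to be found in the camera images.
- grinder: Bench spice grinder, fixed: steel column 80 mm in diameter. Origin on the worktop below its axis; -x is its front (roughly towards the robot), +y its left. Black chute on the left side to y=0.112, 36 mm wide, 90 to 125 mm high. Fixed skirt under the ring: radius 58, top 142 mm high, red pointer at its front. Control box in front, to x=-0.123, 66 mm wide, 100 mm high. Highest point 196 mm.
- ring (a joint): Black knurled ring, rad, about the column's axis; grows clockwise seen from above (its front rim then moves to the grinder's +y). 0 = white line at the red pointer. Clicks in every 0.419 rad (24 degrees); starts one or two clicks short (about -0.42 or -0.84). Leaving a click takes 2 to 3 N along the rim; past half way (0.21 rad) it pulls itself into the next.
- ring_center (a point): Centre of the knurled ring, on its axis at half height, 160 mm above the worktop. Ring 96 mm in diameter, 32 mm high (144 to 176 mm above the worktop), rim upright and grippy; on it, turning with it, a white domed cover 72 mm in diameter, 20 mm high.
- ring_line (a point): The white line on the ring's rim (3 mm wide, running on over the outer 12 mm of its top face), at half height of the rim, 48 mm from the axis.
- spout (a point): Middle of the grinder's outlet: the mouth of the 28 mm nozzle, 72 mm above the worktop and 100 mm to the left (+y) of the column's axis.
- bowl: The small steel bowl to be filled, loose, about 0.12 kg: 115 mm across the rim, 38 mm high, narrowing to the foot. Origin at the centre of its underside. It starts to the left of the grinder, not yet under the spout; its rim passes 34 mm below the nozzle, and pushed on towards the column it meets the column just as it is centred.
- start (a joint): The green button's travel, m: 0 up, 0.006 fully down (about 5 N, springs back when let go).
- start_top (a point): Centre of the green button's top face, 28 mm in diameter, on top of the control box; it is pressed straight down.
- pepper_mill: Brown wooden pepper mill, 58 mm across, 170 mm tall, loose, left of the grinder; leave it alone. Origin under its centre.
- salt: Steel shaker with a perforated cap, 69 mm across, 96 mm tall, loose; leave it alone. Origin under its centre.
- oil: Yellow squeeze bottle, 45 mm across, 178 mm tall, loose; leave it alone. Origin under its centre.
- cutter_big: Steel forming ring, 64 mm across, 36 mm tall, loose; leave it alone. Origin under its centre.
- timer: Red and white kitchen timer, 62 mm across, 54 mm tall, loose, at the right; leave it alone. Origin under its centre.
Mind the look-alikes: they are no part of the job. Several things have the shape of the bowl; the one meant has the colours described above.

How it is judged:
On the way, in this order (a step that is already met when the one before it is completed fails the run):
1. the bowl stands under the spout and the ring has clicked in with its line at the red pointer (horizontal distance between bowl and spout below 0.025 m and height (world z) of bowl below 0.006 m and value of joint ring between -0.09 and 0.09 rad), for 0.3 s.
2. the green button is pressed down (value of joint start above 0.004 m), for 0.2 s.
At the end, for the whole second after the job is handed in: The bowl stands upright and still on the worktop, its centre within 25 mm (seen from above) of the spout's; the ring rests in the click at 0 (within 0.09 rad); the robot holds the green button at least 4 mm down with more than 2 N (all of step 1 and angle between bowl's own z axis and vertical below 0.1 rad and linear speed of bowl below 0.02 m/s and value of joint start above 0.004 m and contact force between any of the fingers, the arm and start above 2 N); the arm keeps its last pose, push and grip.
It fails at once if the bowl is lifted off the worktop or tipped (height (world z) of bowl above 0.015 m or angle between bowl's own z axis and vertical above 0.35 rad).
It fails at once if the button is pressed before the bowl is under the spout and the line at the pointer (value of joint start above 0.003 m and not (horizontal distance between bowl and spout below 0.025 m and value of joint ring between -0.09 and 0.09 rad)).
It fails at once if one of the other things (mill, shaker, bottle, forming ring, timer) is pushed more than 30 mm or knocked over (distance of any of pepper_mill, salt, oil, cutter_big, timer from where it was at the start of the episode above 0.03 m or angle between any of pepper_mill, salt, oil, cutter_big, timer's own z axis and vertical above 0.3 rad).
It also fails if it takes over 58 s, if anything falls off the work surface, if the arm or the gripper's body presses on something with over 40 N, if the wrist force passes 120 N, or if a joint passes its speed limit or range.

## Working session

There is one attempt and no reset: what is moved stays moved. The work goes in short steps, Python scripts to look and compute and a shell command to move; the robot and the scene stay as the last step left them, time stands still between calls to the robot, and variables do not carry over. Pictures are saved under pics/ and viewed, at most 10 in all, crops included, and the job is handed in when it is done.

```bash
ls; mkdir -p pics; python3 - <<'E'
from bench import r
import cv2,numpy as np
s=r.read_state();print(s)
ims=[]
for n in("top","side"):
    c=r.camera(n);print(n,c["camera_matrix"],c["dist_coeffs"],c["xyz"],c["attitude"])
    cv2.imwrite(f"pics/{n}0.png",c["img"][:,:,::-1])
E
```

```text
pics
{'time': 0.0, 'joint_positions': array([ 1.08038447,  0.33286335, -0.06471021,  1.46094465,  0.02160589,
        1.34987561, -0.08852208]), 'joint_vel': array([ 7.70064076e-05,  7.13925812e-04, -1.36724691e-03,  1.71920921e-03,
        6.63495570e-04, -6.80141337e-04,  7.67065073e-04]), 'joint_torque': array([ 6.33471882e-04, -6.23250961e+01,  2.50170229e-02, -3.89888620e+01,
       -6.13421900e-02,  4.00051929e-02,  1.33434278e-04]), 'ee_pos': array([ 0.2816685 , -0.55752192,  0.23275768]), 'eef_rot': array([ 9.72767119e-01,  2.31783618e-01, -1.93910020e-04, -6.70082825e-04]), 'ft_force': array([-0.02542763, -0.00650337,  0.45121903]), 'torque': array([ 0.06737044, -0.02665226, -0.03797244]), 'grip_force': 0.0, 'width': 0.08695146856817865}
top [[489.78869395   0.         242.41009579]
 [  0.         489.78869395 185.20811261]
 [  0.           0.           1.        ]] [-0.02536636  0.          0.          0.          0.        ] [-0.14636478  0.18411084  1.82727629] [-0.56639381  0.80291142 -0.15481416  0.10278073]
side [[450.83949706   0.         250.87641679]
 [  0.         450.83949706 187.12250355]
 [  0.           0.           1.        ]] [-0.0656862  0.         0.         0.         0.       ] [-0.01182025 -1.18495729  1.08103661] [ 0.87683363 -0.18484689  0.09743932 -0.43301269]
```

View pics/top0.png

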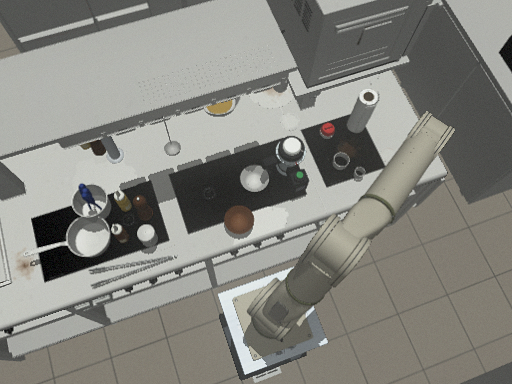

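View pics/side0.png

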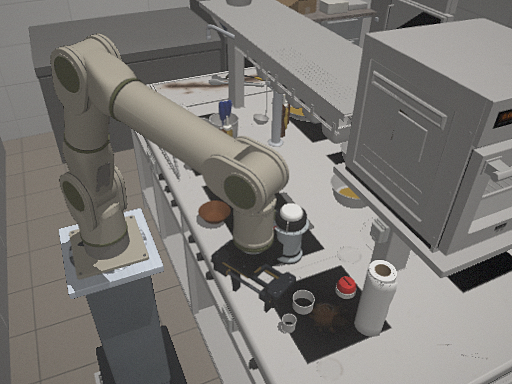

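Top view: grinder dome at about (291,148), green button at (300,175). Bowl candidates are the steel bowl (255,180), the brown bowl (238,220), the yellowish bowl (220,106) and the pots (90,235) and (90,200). By colour and place (left of the grinder) it is the steel one at (255,180). A close crop will check this.

```bash
cat > h.py <<'E'
from bench import r
import cv2,numpy as np
from scipy.spatial.transform import Rotation as R
def ray(c,u,v):
    p=cv2.undistortPoints(np.array([[[u,v]]],float),c["camera_matrix"],c["dist_coeffs"])[0,0]
    return np.array(c["xyz"]),R.from_quat(c["attitude"]).apply([p[0],p[1],1])
def atz(c,u,v,z):
    o,d=ray(c,u,v);return o+d*(z-o[2])/d[2]
def proj(c,P):
    rt=R.from_quat(c["attitude"]).inv();
    return cv2.projectPoints(np.array(P,float).reshape(-1,3),rt.as_rotvec(),-rt.apply(c["xyz"]),c["camera_matrix"],c["dist_coeffs"])[0][:,0]
def tri(*cs):
    A=0;b=0
    for c,u,v in cs:
        o,d=ray(c,u,v);d/=np.linalg.norm(d);M=np.eye(3)-np.outer(d,d);A=A+M;b=b+M@o
    return np.linalg.solve(A,b)
def crop(c,x0,y0,x1,y1,k,name):
    cv2.imwrite("pics/"+name,cv2.resize(c["img"][y0:y1,x0:x1,::-1],None,fx=k,fy=k,interpolation=cv2.INTER_CUBIC))
E
python3 - <<'E'
from h import *
cs={n:r.camera(n) for n in("top","side")}
H=dict(bowl=.038,ring=.17,start=.1,pepper_mill=.1,salt=.09,oil=.17,cutter_big=.036,timer=.054,grinder=.17,spout=.07)
for t in H:
    for n,c in cs.items():
        try:o=r.outline_of(t,n)
        except Exception as e: print(t,e);continue
        for d in o[:4]:
            u,v,w,h=d["bbox"];print(t,n,round(d["score"],2),np.round([u,v,w,h]),atz(c,u,v,H[t])[:2].round(3))
a=cs["top"];crop(a,190,105,350,225,5,"t1.png")
E
```

```text
bowl top 0.9 [253. 177.  28.  24.] [ 0.525 -0.122]
bowl top 0.81 [239. 222.  32.  27.] [ 0.373 -0.006]
bowl side 0.72 [213. 212.  33.  23.] [ 0.375 -0.023]
ring top 0.62 [294. 149.  21.  25.] [ 0.533 -0.282]
ring side 0.59 [290. 219.  31.  32.] [ 0.531 -0.291]
pepper_mill top 0.81 [144. 210.  19.  25.] [0.515 0.316]
pepper_mill side 0.16 [226. 124.   8.  22.] [0.612 0.444]
salt top 0.89 [148. 240.  25.  24.] [0.403 0.336]
oil top 0.61 [123. 202.  14.  22.] [0.541 0.374]
cutter_big side 0.78 [303. 302.  24.  28.] [ 0.472 -0.497]
timer top 0.59 [329. 133.  15.  20.] [ 0.601 -0.476]
timer side 0.74 [344. 287.  24.  24.] [ 0.603 -0.509]
grinder top 0.56 [299. 176.   7.   5.] [ 0.423 -0.259]
grinder side 0.74 [287. 237.  40.  60.] [ 0.484 -0.359]
spout top 0.88 [284. 165.  48.  60.] [ 0.521 -0.249]
spout top 0.64 [293. 147.  28.  29.] [ 0.583 -0.309]
spout side 0.95 [285. 236.  38.  60.] [ 0.537 -0.259]
```

View pics/t1.png

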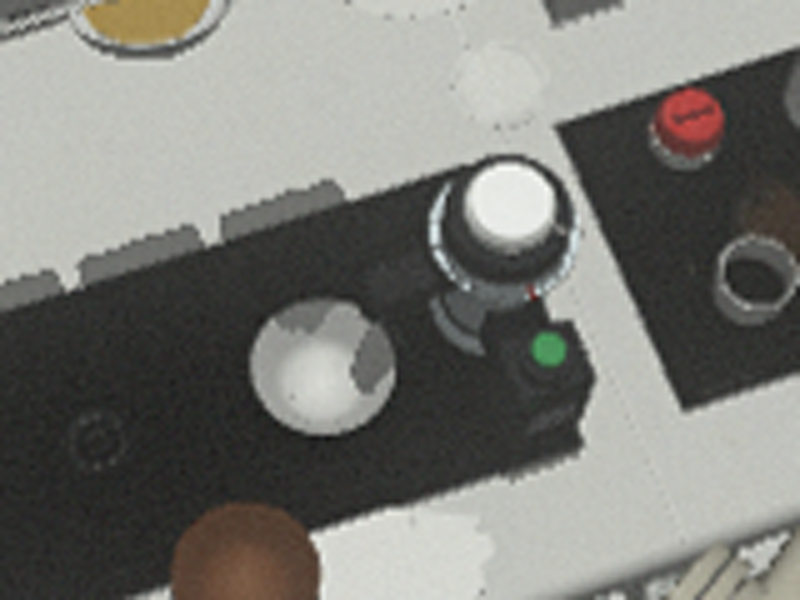

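The crop confirms the steel bowl at px (254.4,178.2). The dome is at (292,146), the green button at (299.8,174.8) and the red pointer at (296.2,163.4). The white line seems to be at about (302,151), clearly to the right of the pointer.

```bash
python3 - <<'E'
from h import *
c=r.camera("top")
ax=atz(c,292,146,.186);bt=atz(c,299.8,174.8,.106);rp=atz(c,296.2,163.4,.14);ln=atz(c,302,150.6,.17);bw=atz(c,254.4,178.2,.038)
for n,p in dict(ax=ax,bt=bt,rp=rp,ln=ln,bw=bw).items():print(n,p.round(3))
f=lambda p:np.degrees(np.arctan2(*(p-ax)[[1,0]]))
print(f(bt),f(rp),f(ln),np.linalg.norm((bt-ax)[:2]),np.linalg.norm((rp-ax)[:2]))
s=r.camera("side");print(proj(s,[ax,bt,bw]))
s=r.read_state();print(R.from_quat(s["eef_rot"]).as_matrix().round(3))
w=r.camera("wrist");print(w["xyz"],R.from_quat(w["attitude"]).as_matrix().round(3),w["camera_matrix"][0,0])
E
```

```text
ax [ 0.54  -0.276  0.186]
bt [ 0.45  -0.281  0.106]
rp [ 0.486 -0.277  0.14 ]
ln [ 0.516 -0.309  0.17 ]
bw [ 0.52  -0.125  0.038]
-176.70482538557886 -179.20725747221363 -125.68482348916453 0.08975830141194491 0.05368200922888412
[[290.75613649 211.08684551]
 [264.36118668 239.17787407]
 [262.6108813  219.10822061]]
[[ 0.893  0.451  0.   ]
 [ 0.451 -0.893 -0.   ]
 [-0.     0.    -1.   ]]
[ 0.34547471 -0.52633689  0.38347601] [[ 0.451 -0.862 -0.231]
 [-0.893 -0.435 -0.117]
 [ 0.001  0.259 -0.966]] 340.983587650108
```

The ring's line sits about 52° before the pointer, so the ring is two clicks short. I'll raise the arm and move to look with the wrist camera.

```bash
python3 -m pendant '[[0,0,-0.037,0],[0,0,-0.037,0],[0,0,-0.037,0],[0,0,-0.037,0],[0.03,-0.025,0,0],[0.03,-0.025,0,0],[0.03,-0.025,0,0],[0.03,-0.025,0,0]]'
python3 -m pendant '[[0.03,-0.025,0,0],[0.03,-0.025,0,0],[0.03,-0.025,0,0],[0.03,-0.025,0,0],[0.03,-0.025,0,0],[0.03,-0.025,0,0],[0.03,-0.025,0,0],[0.03,-0.025,0,0]]'
python3 -m pendant '[[0,0,0,-0.122],[0,0,0,-0.122],[0,0,0,-0.122],[0,0,0,-0.122],[0,0,0,-0.122],[0,0,0,-0.122],[0,0,0,-0.122],[0,0,0,-0.122]]'
python3 -m pendant '[[0,0,0,-0.12],[0,0,0,0],[0,0,0,0]]'
```

```text
time: 2.02
ee_pos: [0.3443, -0.4129, 0.3817]
eef_rot: [0.973, 0.232, 0.0, 0.0]
ft_force: [0.6, 0.3, 0.7]
width: 0.087
grip_force: 0.0
time: 2.68
ee_pos: [0.4682, -0.1259, 0.3819]
eef_rot: [0.973, 0.232, 0.0, 0.0]
ft_force: [0.2, -1.0, 0.6]
width: 0.0867
grip_force: 0.0
time: 3.35
ee_pos: [0.4679, -0.1277, 0.3817]
eef_rot: [0.749, 0.663, 0.0, 0.0]
ft_force: [0.1, -0.2, 0.5]
width: 0.0873
grip_force: 0.0
time: 3.6
ee_pos: [0.4679, -0.1277, 0.3816]
eef_rot: [0.711, 0.703, 0.0, 0.0]
ft_force: [0.4, 0.1, 0.9]
width: 0.0869
grip_force: 0.0
```

```bash
python3 - <<'E'
from h import *
w=r.camera("wrist");t=r.camera("top")
cv2.imwrite("pics/w1.png",cv2.resize(w["img"][:,:,::-1],(768,576),interpolation=cv2.INTER_CUBIC))
P=[[.54,-.276,.186],[.45,-.281,.106],[.486,-.277,.14],[.516,-.309,.17],[.52,-.125,.038]]
print(proj(w,P)*1.5)
s=r.camera("side")
cv2.imwrite("pics/s2.png",cv2.resize(s["img"][150:300,200:400,::-1],None,fx=4,fy=4,interpolation=cv2.INTER_CUBIC))
print((proj(s,P)-[200,150])*4)
E
```

```text
[[477.64296291 451.44154429]
 [363.11691955 408.24899009]
 [404.02487368 422.67340437]
 [442.80849169 476.91119743]
 [434.71688029 227.20962962]]
[[363.34102807 244.42792578]
 [257.21032049 356.80544429]
 [298.34820675 308.6475256 ]
 [354.5251287  294.77485135]
 [250.52982677 276.76117072]]
```

View pics/w1.png

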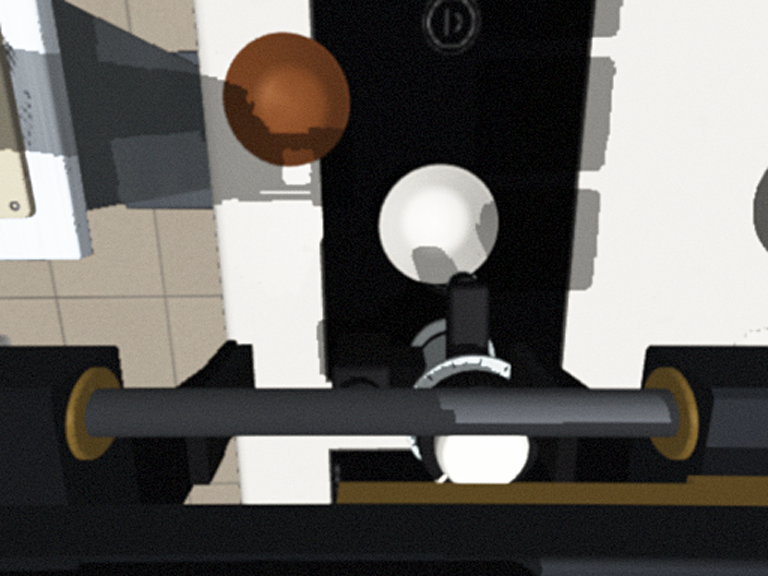

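View pics/s2.png

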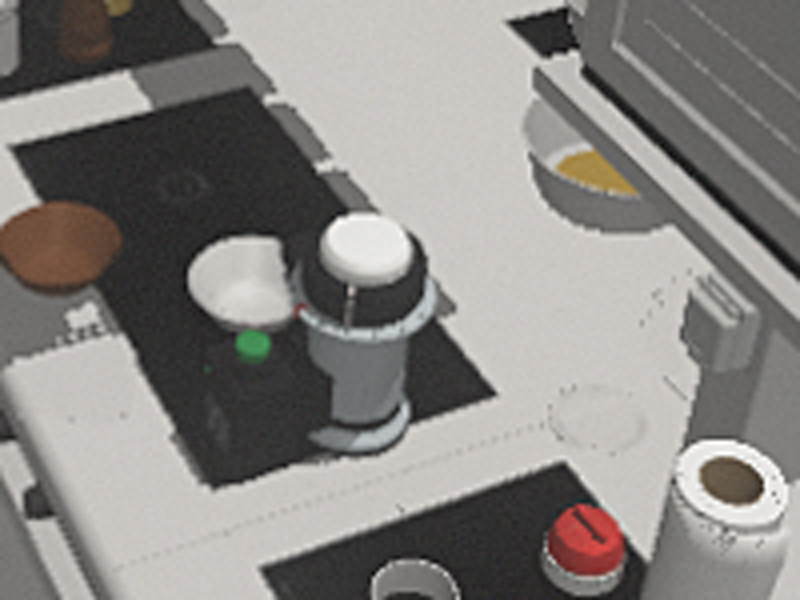

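Wrist picture (768 scale): bowl at (439,223), chute from (468,400) to its tip at (466,275), dome at (482,447). Side crop: button (253,343), dome (367,246), pointer (298,310), white line (349,308). I'll triangulate these.

```bash
python3 - <<'E'
from h import *
w=r.camera("wrist");t=r.camera("top");s=r.camera("side")
S=lambda u,v:(s,200+u/4,150+v/4); W=lambda u,v:(w,u/1.5,v/1.5)
print("button",tri((t,299.8,174.8),S(253,343)).round(3))
print("pointer",tri((t,296.2,163.4),S(298,310)).round(3))
print("dome",tri((t,292,146),S(367,246)).round(3))
print("line",tri((t,302,150.6),S(350,290)).round(3), atz(s,200+350/4,150+285/4,.176),atz(s,200+348/4,150+325/4,.146))
print("bowl",tri((t,254.4,178.2),W(439,223)).round(3),atz(w,439/1.5,223/1.5,.038),r.outline_of("bowl","wrist")[0]["bbox"])
print("chute",atz(w,469/1.5,290/1.5,.125),atz(w,469/1.5,345/1.5,.125), atz(w,463/1.5,275/1.5,.12))
# bowl size check
print(np.linalg.norm(atz(w,379/1.5,223/1.5,.038)-atz(w,498/1.5,223/1.5,.038)))
E
```

```text
button [ 0.447 -0.278  0.119]
pointer [ 0.486 -0.277  0.139]
dome [ 0.542 -0.277  0.184]
line [ 0.514 -0.307  0.175] [ 0.514552   -0.30364283  0.176     ] [ 0.50926249 -0.31432944  0.146     ]
bowl [ 0.525 -0.125  0.025] [ 0.52403007 -0.12094047  0.038     ] [292.4, 149.6, 79.1, 76.9]
chute [ 0.54000542 -0.16496294  0.125     ] [ 0.54161541 -0.21305787  0.125     ] [ 0.53550003 -0.15343544  0.12      ]
0.11450229119968282
```

Checks are good: pointer z 0.139, bowl diameter 114.5 mm, dome z 0.184. The axis is at (0.541,-0.277) with yaw about 0, the spout at (0.541,-0.177) and the bowl at (0.524,-0.123). The push is about 57 mm along (0.3,-0.954). I'll turn the tool and go behind the bowl.

```bash
python3 -m pendant '[[0,0,0,-0.105],[0,0,0,-0.105],[0,0,0,-0.105],[0.024,0.0183,0,0],[0.024,0.0183,0,0],[0.024,0.0183,0,0],[0,0,0,0]]' 0.4 20
python3 -m pendant '[[0,0,0.04,0],[0,0,0.04,0],[0,0,0.04,0],[0,0,0.04,0],[0,0,0.04,0],[0,0,0.04,0],[0,0,0,0],[0,0,0,0]]'
python3 - <<'E'
from h import *
t=r.camera("top");s=r.read_state();print(s["ee_pos"],R.from_quat(s["eef_rot"]).as_matrix().round(3)[:,0])
w=r.camera("wrist");cv2.imwrite("pics/w3.png",w["img"][:,:,::-1]);print(proj(w,[[.524,-.123,.038],s["ee_pos"]]))
for d in r.outline_of("bowl","top")[:2]:print(d["bbox"],atz(t,*d["bbox"][:2],.03))
E
```

```text
time: 4.53
ee_pos: [0.4993, -0.0362, 0.3817]
eef_rot: [0.587, 0.809, 0.001, -0.0]
ft_force: [-0.3, 1.1, 1.0]
width: 0.0484
grip_force: 0.0
time: 5.2
ee_pos: [0.4974, -0.0425, 0.141]
eef_rot: [0.59, 0.807, -0.001, -0.002]
ft_force: [0.2, -0.1, 0.8]
width: 0.0349
grip_force: 0.0
[ 0.49902844 -0.04247611  0.14312066] [-0.303  0.953  0.   ]
[[253.12537412 294.31181625]
 [253.58372354 255.76834428]]
[236.6, 220.2, 30.0, 25.0] [ 0.38261038 -0.00145608  0.03      ]
```

View pics/w3.png

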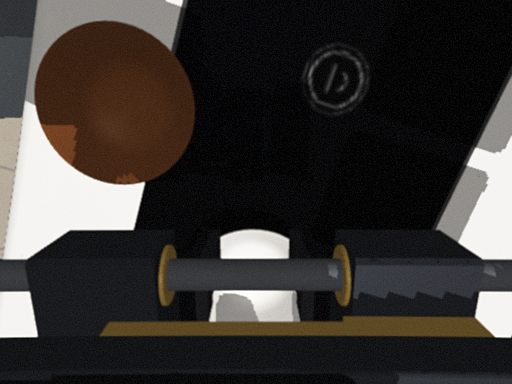

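The wrist view shows the fingers behind the bowl, with its rim at around row 230, columns 215–295, and the brown bowl clear at (115,100). I'll go down and push most of the way.

```bash
python3 -m pendant '[[0,0,0.028,0],[0,0,0.028,0],[0,0,0.028,0],[0,0,0.028,0],[0,0,0,0],[0,0,0,0]]'
python3 -m pendant '[[-0.007,0,0,0],[-0.007,0,0,0],[-0.007,0,0,0],[-0.007,0,0,0],[-0.007,0,0,0],[-0.007,0,0,0],[-0.007,0,0,0],[0,0,0,0]]'
python3 - <<'E'
from h import *
t=r.camera("top");s=r.read_state();print(s["ee_pos"],s["ft_force"])
for d in r.outline_of("bowl","top")[:2]:print(d["score"],d["bbox"],atz(t,*d["bbox"][:2],.038))
crop(t,210,120,330,210,5,"t4.png")
E
```

```text
time: 5.85
ee_pos: [0.4991, -0.0425, 0.0308]
eef_rot: [0.59, 0.807, 0.0, 0.0]
ft_force: [0.0, 0.2, 0.9]
width: 0.0351
grip_force: 0.0
time: 6.52
ee_pos: [0.5136, -0.0911, 0.0296]
eef_rot: [0.591, 0.807, -0.0, 0.0]
ft_force: [0.0, -0.1, 0.2]
width: 0.0348
grip_force: 0.0
[ 0.513346   -0.09024741  0.02944053] [ 0.61906485 -0.2079211  -0.65689789]
0.76 [237.3, 219.9, 29.0, 26.8] [ 0.38049132 -0.00354791  0.038     ]
```

View pics/t4.png

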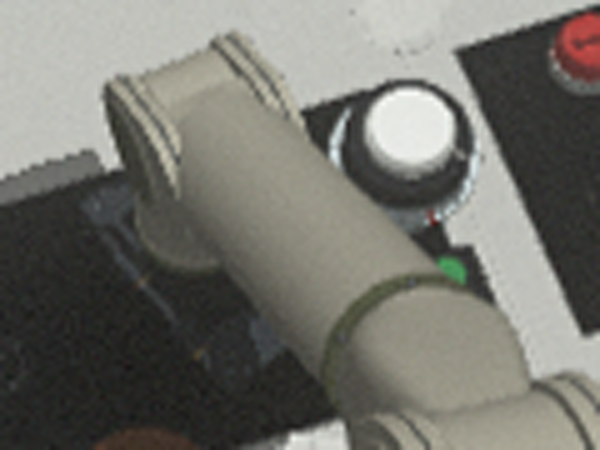

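The arm hides the bowl in the top view, and the wrist force is low. I'll push the remaining 21 mm, back off 20 mm, rise and look.

```bash
python3 -m pendant '[[-0.006,0,0,0],[-0.006,0,0,0],[-0.005,0,0,0],[-0.004,0,0,0],[0,0,0,0],[0,0,0,0]]'
python3 -m pendant '[[0.02,0,0,0],[0.03,0,0,0],[0,0,-0.04,0],[0,0,-0.04,0],[0,0,-0.04,0],[0,0,-0.04,0],[0,0,-0.04,0],[0,0,-0.04,0]]'
python3 -m pendant '[[0,0,0,0],[0,0,0,0]]'
python3 - <<'E'
from h import *
w=r.camera("wrist");t=r.camera("top")
print(r.read_state()["ee_pos"],proj(w,[[.541,-.177,.038],[.541,-.177,.072]])*1.5)
for d in r.outline_of("bowl","wrist")[:3]:print(d["score"],d["bbox"],atz(w,*d["bbox"][:2],.038))
for d in r.outline_of("bowl","top")[:2]:print(d["score"],d["bbox"],atz(t,*d["bbox"][:2],.038))
cv2.imwrite("pics/w5.png",cv2.resize(w["img"][:,:,::-1],(768,576),interpolation=cv2.INTER_CUBIC))
E
```

```text
time: 7.12
ee_pos: [0.5197, -0.1095, 0.0295]
eef_rot: [0.591, 0.807, -0.0, 0.0]
ft_force: [-0.4, 0.1, 0.2]
width: 0.0347
grip_force: 0.0
time: 7.78
ee_pos: [0.504, -0.0611, 0.2718]
eef_rot: [0.59, 0.807, -0.0, 0.0]
ft_force: [1.1, -0.7, 0.4]
width: 0.0346
grip_force: 0.0
time: 7.95
ee_pos: [0.5055, -0.0613, 0.2719]
eef_rot: [0.59, 0.807, 0.001, 0.002]
ft_force: [-0.4, -0.0, -0.4]
width: 0.0345
grip_force: 0.0
[ 0.50401619 -0.06144488  0.26879925] [[378.43962645 395.59949884]
 [378.36168662 416.10836181]]
0.95 [256.6, 255.4, 66.5, 80.9] [ 0.54266102 -0.16477587  0.038     ]
0.61 [158.3, 86.7, 111.4, 110.6] [ 0.38275454 -0.00944215  0.038     ]
0.52 [239.6, 306.4, 68.0, 32.8] [ 0.54350636 -0.2386013   0.038     ]
0.71 [142.8, 210.1, 18.4, 22.8] [0.53886003 0.32565806 0.038     ]
0.6 [237.4, 220.4, 27.5, 22.6] [ 0.37848321 -0.00324184  0.038     ]
```

View pics/w5.png

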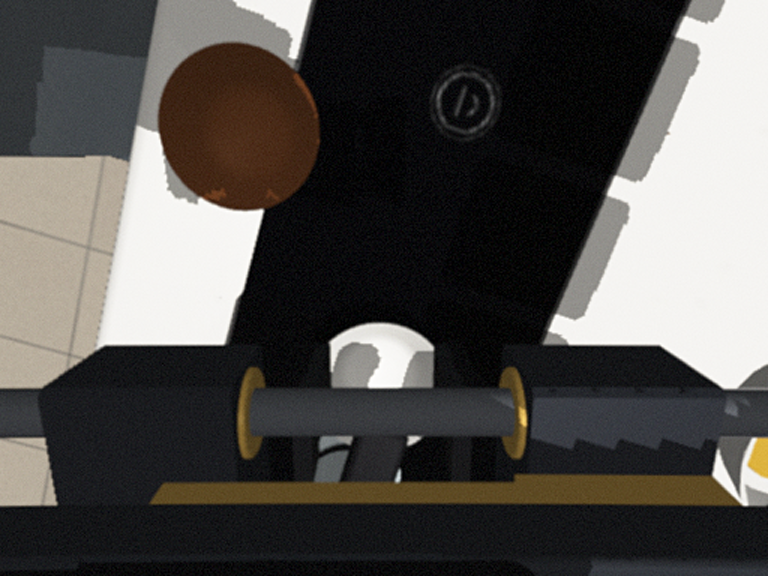

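The wrist view shows the bowl's far rim at (382,322), beneath the chute at (378,450). I'll convert that rim edge to a centre.

```bash
python3 - <<'E'
from h import *
w=r.camera("wrist")
p=atz(w,382/1.5,322/1.5,.038);print(p,p-57.5e-3*np.array([-.303,.953,0]))
s=r.camera("side")
for d in r.outline_of("bowl","side")[:3]:print(d["score"],d["bbox"],atz(s,*d["bbox"][:2],.038))
E
```

```text
[ 0.52072851 -0.11399294  0.038     ] [ 0.53815101 -0.16879044  0.038     ]
0.79 [264.5, 225.5, 17.7, 19.8] [ 0.51189262 -0.15718236  0.038     ]
0.79 [212.4, 214.9, 33.9, 23.3] [ 0.36697287 -0.03390416  0.038     ]
0.39 [279.5, 238.7, 53.8, 63.7] [ 0.52961131 -0.23598898  0.038     ]
```

The bowl centre is at (0.538,-0.169), about 8 mm from the spout, which is good. Next is the ring: close the fingers, move to the front-right of it and turn the tool to heading 28°.

```bash
python3 -m pendant '[[-0.0332,-0.0163,0,0],[-0.0332,-0.0163,0,0],[-0.0332,-0.0163,0,0],[-0.0332,-0.0163,0,0],[-0.0332,-0.0163,0,0],[-0.0332,-0.0163,0,0],[-0.0332,-0.0163,0,0],[0,0,0,0]]' 0 30
python3 -m pendant '[[0,0,0,0.116],[0,0,0,0.116],[0,0,0,0.116],[0,0,0,0.116],[0,0,0,0.116],[0,0,0,0.116]]'
python3 -m pendant '[[0,0,0,0.116],[0,0,0,0.116],[0,0,0,0.116],[0,0,0,0.116],[0,0,0,0.116],[0,0,0,0.116],[0,0,0,0],[0,0,0,0]]'
```

```text
time: 8.97
ee_pos: [0.4626, -0.3256, 0.2681]
eef_rot: [0.594, 0.804, -0.002, -0.001]
ft_force: [-0.4, 0.1, -0.3]
width: 0.0009
grip_force: 0.0
time: 9.47
ee_pos: [0.4661, -0.3173, 0.2689]
eef_rot: [0.832, 0.555, -0.0, -0.001]
ft_force: [-0.1, -0.8, -0.2]
width: 0.0004
grip_force: 0.0
time: 10.13
ee_pos: [0.4661, -0.3173, 0.2691]
eef_rot: [0.97, 0.243, -0.0, -0.0]
ft_force: [-0.8, -0.6, -0.1]
width: 0.0005
grip_force: 0.0
```

```bash
cat > st.py <<'E'
from h import *
s=r.read_state();p=np.array(s["ee_pos"]);X=R.from_quat(s["eef_rot"]).as_matrix()[:,0]
d=p[:2]-[.541,-.277];th=np.degrees(np.arctan2(X[1],X[0]))
print("pos",p.round(4),"heading",th.round(2),"phi",np.degrees(np.arctan2(d[1],-d[0])).round(2),"rho",np.linalg.norm(d).round(4),"F",np.round(s["ft_force"],2),"w",s["width"],"t",s["time"])
E
python3 st.py
```

```text
pos [ 0.4661 -0.3173  0.2691] heading 28.11 phi -28.29 rho 0.085 F [-0.78 -0.59 -0.12] w 0.0004916256773412139 t 10.1333
```

```bash
python3 -m pendant '[[0,0,0.036,0],[0,0,0.036,0],[0,0,0.035,0],[0,0,0,0],[0.012,0,0,0],[0.01,0,0,0],[0,0,0,0],[0,0,0,0]]'; python3 st.py
python3 -m pendant '[[0.002,0,0,0],[0.002,0,0,0],[0.002,0,0,0],[0,0,0,0]]';python3 st.py
```

```text
time: 10.8
ee_pos: [0.4876, -0.3069, 0.1647]
eef_rot: [0.97, 0.242, 0.001, 0.001]
ft_force: [-0.2, -1.1, 0.3]
width: 0.0004
grip_force: 0.0
pos [ 0.4876 -0.3069  0.1647] heading 28.04 phi -29.26 rho 0.0612 F [-0.22 -1.14  0.34] w 0.00040444337625037704 t 10.8
time: 11.13
ee_pos: [0.4912, -0.3043, 0.1628]
eef_rot: [0.97, 0.241, 0.0, 0.0]
ft_force: [-0.4, 0.0, 0.7]
width: 0.0006
grip_force: 0.0
pos [ 0.4912 -0.3043  0.1628] heading 27.91 phi -28.78 rho 0.0568 F [-0.41  0.04  0.74] w 0.0006304458285581048 t 11.1333
```

```bash
for i in 1 2 3; do :; done; python3 -m pendant '[[0.001,0,0,0],[0.001,0,0,0],[0,0,0,0]]';python3 st.py; python3 -m pendant '[[0.001,0,0,0],[0.001,0,0,0],[0,0,0,0]]';python3 st.py
```

```text
time: 11.38
ee_pos: [0.4919, -0.3041, 0.1626]
eef_rot: [0.971, 0.241, -0.001, 0.0]
ft_force: [-5.1, -1.7, 2.6]
width: 0.0002
grip_force: 2.3
pos [ 0.4919 -0.3041  0.1626] heading 27.85 phi -28.96 rho 0.0561 F [-5.08 -1.74  2.6 ] w 0.00024775775232065015 t 11.3833
time: 11.63
ee_pos: [0.4921, -0.3043, 0.1625]
eef_rot: [0.971, 0.24, -0.002, 0.0]
ft_force: [-11.2, -3.1, 7.0]
width: 0.0004
grip_force: 5.8
pos [ 0.4921 -0.3043  0.1625] heading 27.77 phi -29.16 rho 0.0559 F [-11.24  -3.06   6.98] w 0.0004469139922760708 t 11.6333
```

In contact with about 11 N of radial force. I'll sweep clockwise (along -y tool) while turning the tool with it.

```bash
python3 -m pendant '[[0.0003,-0.0028,0,0.05],[0.0003,-0.0028,0,0.05],[0.0003,-0.0028,0,0.05],[0.0003,-0.0028,0,0.05]]';python3 st.py; python3 -m pendant '[[0.0002,-0.0028,0,0.05],[0.0002,-0.0028,0,0.05],[0.0002,-0.0028,0,0.05],[0.0002,-0.0028,0,0.05]]';python3 st.py
```

```text
time: 11.97
ee_pos: [0.4875, -0.2947, 0.1625]
eef_rot: [0.99, 0.14, -0.003, 0.001]
ft_force: [-16.9, -4.6, 9.6]
width: 0.0005
grip_force: 9.2
pos [ 0.4875 -0.2947  0.1625] heading 16.07 phi -18.34 rho 0.0564 F [-16.87  -4.61   9.63] w 0.0005312568417573546 t 11.9667
time: 12.3
ee_pos: [0.4845, -0.2828, 0.1624]
eef_rot: [0.999, 0.04, -0.004, 0.0]
ft_force: [-25.0, -0.8, 15.6]
width: 0.0007
grip_force: 12.9
pos [ 0.4845 -0.2828  0.1624] heading 4.62 phi -5.88 rho 0.0568 F [-25.    -0.77  15.64] w 0.0007448153726237491 t 12.3
```

```bash
python3 -m pendant '[[-0.0008,-0.0028,0,0.05],[-0.0008,-0.0028,0,0.05],[-0.0002,-0.0028,0,0.05],[0,-0.0028,0,0.05]]';python3 st.py; python3 -m pendant '[[0.0,-0.0028,0,0.05],[0.0,-0.0028,0,0.05],[0.0,-0.0028,0,0.05],[0.0,-0.0028,0,0.05]]';python3 st.py
```

```text
time: 12.63
ee_pos: [0.4838, -0.2705, 0.1624]
eef_rot: [0.998, -0.059, -0.003, -0.0]
ft_force: [-19.6, 1.8, 13.3]
width: 0.0003
grip_force: 10.0
pos [ 0.4838 -0.2705  0.1624] heading -6.76 phi 6.47 rho 0.0575 F [-19.56   1.79  13.26] w 0.00031990847620266187 t 12.6333
time: 12.97
ee_pos: [0.4863, -0.2574, 0.1624]
eef_rot: [0.988, -0.157, -0.004, -0.001]
ft_force: [-20.1, 9.1, 15.1]
width: 0.0006
grip_force: 10.8
pos [ 0.4863 -0.2574  0.1624] heading -18.11 phi 19.72 rho 0.0581 F [-20.06   9.13  15.11] w 0.0005640586932838335 t 12.9667
```

Swept about 49°. I'll back off radially and look.

```bash
python3 -m pendant '[[-0.015,0,0,0],[-0.03,0,0,0],[-0.03,0,0,0],[0,0,0,0],[0,0,-0.036,0],[0,0,-0.036,0],[0,0,-0.036,0],[0,0,0,0]]';python3 st.py
python3 - <<'E'
from h import *
t=r.camera("top");s=r.camera("side");w=r.camera("wrist")
A=t["img"][125:185,240:330,::-1];B=s["img"][195:255,245:335,::-1]
C=np.vstack([cv2.resize(A,None,fx=5,fy=5,interpolation=cv2.INTER_CUBIC),cv2.resize(B,None,fx=5,fy=5,interpolation=cv2.INTER_CUBIC)])[:600]
D=cv2.resize(w["img"][:,:,::-1],(345,600*345//460));
pad=np.zeros((600,345,3),np.uint8);pad[:D.shape[0]]=D
cv2.imwrite("pics/c6.png",np.hstack([C[:, :450],pad]))
L=[[.493,-.277,.176],[.541-.048*.914,-.277-.048*.407,.176],[.541,-.177,.038]]
print(((proj(t,L)-[240,125])*5).round(),((proj(s,L)-[245,195])*5+[0,300]).round(),proj(w,L))
E
```

```text
time: 13.63
ee_pos: [0.4211, -0.2365, 0.2779]
eef_rot: [0.988, -0.156, 0.005, 0.002]
ft_force: [0.3, 0.4, 0.3]
width: 0.0009
grip_force: 0.0
pos [ 0.4211 -0.2365  0.2779] heading -17.93 phi 18.65 rho 0.1265 F [0.33 0.36 0.3 ] w 0.0008761416512912813 t 13.6333
[[284. 164.]
 [306. 151.]
 [125. 223.]] [[161. 414.]
 [181. 432.]
 [148. 459.]] [[277.76348381  87.06493336]
 [303.52169802  71.60686063]
 [166.0875159   78.88970834]]
```

View pics/c6.png

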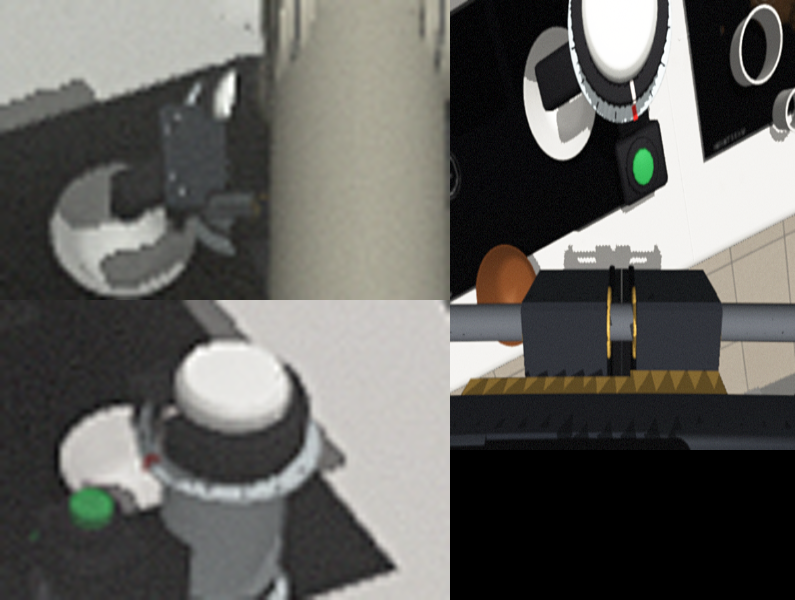

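The wrist picture shows the white line meeting the red pointer at (634,108). The bowl centre is at wrist px (163,79) against a spout projection of (166,79), so both are in place. The button is at crop (643,167). I'll triangulate it again, including this view.

```bash
python3 - <<'E'
from h import *
t=r.camera("top");s=r.camera("side");w=r.camera("wrist")
def g(c):
    h=cv2.cvtColor(c["img"],cv2.COLOR_RGB2HSV);m=cv2.inRange(h,(45,90,60),(80,255,255))
    n,l,st,ce=cv2.connectedComponentsWithStats(m);i=1+np.argmax(st[1:,4]);print(st[i],ce[i]);return c,*ce[i]
a=g(s);b=g(w);print(tri(a,b),tri((t,299.8,174.8),b),tri((t,299.8,174.8),a),atz(*b,.112))
# white line / pointer angle check at wrist
P=[[.541-.048*np.cos(p),-.277+.048*np.sin(p),.16] for p in(-.4,0,.4)]+[[.485,-.277,.142]]
print(((proj(w,P))*[345/512,450/384]+[450,0]).round())
E
python3 st.py
```

```text
[259 233   9   7  51] [262.84313725 235.94117647]
[271 123  33  33 833] [286.77791116 139.20408163]
[ 0.44776746 -0.27531581  0.11571452] [ 0.4474189  -0.27690635  0.11571227] [ 0.44606335 -0.27765858  0.11838302] [ 0.44760428 -0.27571156  0.112     ]
[[652.  83.]
 [636. 100.]
 [619. 103.]
 [638. 113.]]
pos [ 0.4179 -0.2353  0.2693] heading -17.94 phi 18.7 rho 0.13 F [-1.2   0.15 -0.9 ] w 0.00010686495314388389 t 13.9333
```

Line, pointer and button are all consistent: button at (0.4475,-0.276), top at z≈0.116. I'll set heading 0 and then go over the button, 5 mm towards its front.

```bash
python3 -m pendant '[[0,0,0,-0.1043],[0,0,0,-0.1043],[0,0,0,-0.1043],[0.0125,0.0205,0,0],[0.0125,0.0205,0,0],[0,0,0,0],[0,0,0,0],[0,0,0,0]]' ;python3 st.py
```

```text
time: 14.6
ee_pos: [0.443, -0.276, 0.2697]
eef_rot: [1.0, -0.0, -0.001, -0.001]
ft_force: [0.4, 0.6, 0.9]
width: 0.0005
grip_force: 0.0
pos [ 0.443  -0.276   0.2697] heading -0.0 phi 0.57 rho 0.098 F [0.43 0.59 0.85] w 0.0005200997999760804 t 14.6
```

```bash
python3 -m pendant '[[0,0,0.035,0],[0,0,0.035,0],[0,0,0.035,0],[0,0,0.027,0],[0,0,0,0],[0,0,0,0],[0,0,0,0]]' ;python3 st.py; python3 -m pendant '[[0,0,0.002,0],[0,0,0.002,0],[0,0,0.002,0],[0,0,0.002,0],[0,0,0,0],[0,0,0,0]]' ;python3 st.py
```

```text
time: 15.18
ee_pos: [0.4441, -0.2767, 0.1405]
eef_rot: [1.0, 0.0, 0.001, 0.0]
ft_force: [1.0, -1.0, -0.4]
width: 0.0003
grip_force: 0.0
pos [ 0.4441 -0.2767  0.1405] heading 0.0 phi 0.17 rho 0.0969 F [ 1.02 -1.01 -0.4 ] w 0.00025005339584467906 t 15.1833
time: 15.68
ee_pos: [0.4438, -0.2769, 0.131]
eef_rot: [1.0, -0.0, 0.001, 0.0]
ft_force: [1.2, -1.2, 2.8]
width: 0.0003
grip_force: 1.4
pos [ 0.4438 -0.2769  0.131 ] heading -0.02 phi 0.07 rho 0.0972 F [ 1.16 -1.18  2.79] w 0.0002523624836242468 t 15.6833
```

```bash
for k in 1; do python3 -m pendant '[[0,0,0.002,0],[0,0,0.001,0],[0,0,0,0],[0,0,0,0]]'; done;python3 st.py; python3 -m pendant '[[0,0,0.002,0],[0,0,0.001,0],[0,0,0,0],[0,0,0,0]]' ;python3 st.py
```

```text
time: 16.02
ee_pos: [0.4437, -0.2769, 0.1279]
eef_rot: [1.0, -0.0, 0.001, 0.0]
ft_force: [1.9, -0.6, 5.0]
width: 0.0007
grip_force: 2.3
pos [ 0.4437 -0.2769  0.1279] heading -0.02 phi 0.06 rho 0.0973 F [ 1.95 -0.61  5.01] w 0.0006831462169143088 t 16.0167
time: 16.35
ee_pos: [0.4439, -0.277, 0.127]
eef_rot: [1.0, -0.0, 0.001, 0.001]
ft_force: [-6.4, 2.8, 26.4]
width: 0.0001
grip_force: 13.1
pos [ 0.4439 -0.277   0.127 ] heading -0.03 phi -0.0 rho 0.0971 F [-6.38  2.84 26.45] w 6.282185301671202e-05 t 16.35
```

```bash
python3 -m pendant '[[0,0,0.002,0],[0,0,0.001,0],[0,0,0,0],[0,0,0,0]]'; python3 st.py
```

```text
time: 16.68
ee_pos: [0.444, -0.2771, 0.1265]
eef_rot: [1.0, -0.0, 0.001, 0.001]
ft_force: [-16.2, 8.9, 51.8]
width: 0.0005
grip_force: 25.9
pos [ 0.444  -0.2771  0.1265] heading -0.04 phi -0.06 rho 0.097 F [-16.2    8.87  51.8 ] w 0.0004881443767642552 t 16.6833
```

Spring force up to 5 N and then a hard stop means the button is bottomed. I'll ease off to a moderate force and verify with one last picture.

```bash
python3 -m pendant '[[0,0,-0.002,0],[0,0,-0.0015,0],[0,0,0,0],[0,0,0,0],[0,0,0,0]]'; python3 st.py
python3 - <<'E'
from h import *
s=r.camera("side");w=r.camera("wrist")
A=cv2.resize(s["img"][195:275,220:320,::-1],None,fx=5,fy=5,interpolation=cv2.INTER_CUBIC)[:400,:400]
B=cv2.resize(w["img"][:,56:456,::-1],(400,400))
cv2.imwrite("pics/c7.png",np.hstack([A,B]))
print(((proj(s,[[.4475,-.276,.116],[.493,-.277,.176],[.444,-.277,.116]])-[220,195])*5).round())
E
```

```text
time: 17.1
ee_pos: [0.4439, -0.277, 0.1272]
eef_rot: [1.0, -0.0, 0.001, 0.001]
ft_force: [-4.7, 2.8, 22.4]
width: 0.0004
grip_force: 10.9
pos [ 0.4439 -0.277   0.1272] heading -0.03 phi 0.01 rho 0.0971 F [-4.73  2.84 22.45] w 0.000410711690850901 t 17.1
[[215. 205.]
 [286. 114.]
 [210. 208.]]
```

View pics/c7.png

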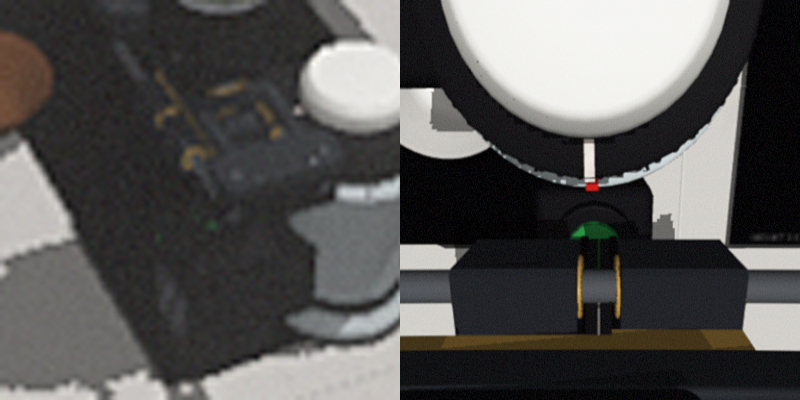

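The line at (589,160) meets the pointer at (592,187). The closed fingers sit on the green button at (595,232), bottomed at 22 N. Handing in.

```bash
python3 -m pendant '[[0,0,0,0],[0,0,0,0],[0,0,0,0],[0,0,0,0]]'; python3 -c "
from bench import r
print(r.close_job())"
```

```text
time: 17.53
ee_pos: [0.4439, -0.277, 0.1272]
eef_rot: [1.0, -0.0, 0.001, 0.001]
ft_force: [-5.3, 3.1, 20.8]
width: 0.0005
grip_force: 11.0
the job is handed in; nothing more can be done
None
```

I handed the job in at 17.5 s with the bowl about 8 mm from centred under the spout, the ring's white line at the red pointer, and the green button held down with about 21 N; no verdict came back.

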